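# Clear the dust extractor's fan, check that it spins freely and shut the grille

### The job

A soak-off clip has dropped onto the open fan of the dust extractor. Lift it out and lay it on the table, then push a blade gently with a fingertip and take the finger away, so that the fan shows it turns freely by spinning on by itself for a few seconds. Once the fan has come to rest, fold the grille down flat over it, and leave the brush, the bottle and the nippers where they are.

Things in the scene. Friction and masses are not known exactly. Their poses are not given: they have to be found in the camera images.
- extractor: desk dust extractor, white case 250 (x) x 260 (y) x 66 mm high, fixed to the table. Origin: centre of its underside; x points to its back, z up. In its top is a round well, 156 mm across, about the vertical axis through the origin, with the fan in it. A rubber hand rest, 24 mm wide, rises to 74 mm high along the front edge
- fan_hub (a point): centre of the hub's flat top, on the fan's axis, 60 mm above the table (6 mm below the top of the case)
- fan (a joint): turn of the grey plastic fan about its vertical axis (rad), positive anticlockwise from above, no stops. It turns very easily either way: from 5 rad/s it runs down in about 6 s, from 2 rad/s in about 3.5 s. At 0 the middle line of one of its five blades points along the extractor's +x. It bears less than 15 N
- blade_mid (a point): middle of that blade, 52 mm from the fan's axis, 46 mm above the table. Five equal blades, 72 degrees apart, reach from the hub (radius 27 mm) to radius 72 mm; each is slanted 42 degrees and about 24 mm wide seen from above, its clockwise edge 36 mm, its anticlockwise edge 57 mm above the table, with a clear gap of about 40 mm to the next. Open down to 22 mm
- grille (a joint): angle of the grille about its hinge (rad): 0 = flat on the case, shut; starts upright, 1.35 to 1.75; stop at 1.9. The stiff hinge holds it wherever it is left; about 1 N at the free edge moves it. White slatted square, 176 x 176 x 7 mm, slats too close for a finger. The hinge line runs along the extractor's y, at x = +92 mm, 70 mm above the table
- grille_edge (a point): middle of the grille's free edge, on its outer face (upper face when shut), 178 mm from the hinge line; a lip 44 mm wide stands 11 mm farther out. When shut it lies at x = -86 mm in the extractor's frame, 73 mm above the table
- soak_clip: pink plastic soak-off clip lying across the fan's hub, 16 (x) x 50 (y) x 16 mm (z), 12 g, rigid here. Origin: centre of its underside; grip it across x
- dust_brush: bystander: pink dusting brush, 38 x 128 x 24 mm, lying on the table; origin: centre of its underside, its length along y
- polish_bottle: bystander: polish bottle with black cap, 27 x 34 x 78 mm, standing on the table; origin: centre of its underside
- nippers: bystander: steel cuticle nippers, 50 x 113 x 10 mm, lying on the table; origin: centre of its underside, its length along y
Things that resemble listed ones, but are neither listed nor needed, are in the scene too. Several things have the shape of the soak_clip; the one meant has the colours described above.

How it is judged:
By the outcome, as a careful person would: the job done as asked, in the order asked, and still so for the second after the job is handed in, with the robot touching nothing.
It also fails if it takes over 72 s, if anything falls off the work surface, if the arm or the gripper's body presses on something with over 40 N, if the wrist force passes 120 N, or if a joint passes its speed limit or range.

### The arm

A 6-joint arm with a two-finger parallel gripper is mounted at the origin on a cart in front of the work surface, level with it; the furniture and walls round the work are solid. World frame = base frame: x ahead of the robot, y to its left, z up, the work surface at z = 0. Lengths are in m, angles in rad, forces in N, time in s.
With the tool pointing down it reaches from about 0.35 to 0.85 m from the base axis. Payload 8.1 kg.
Tool frame: the origin (TCP) lies at the very end of the fingers, on their centre line; the grasp point (between the pads) lies 19 mm behind it; z points along the fingers, y is the direction in which the jaws open and shut (so a half turn about z gives the same grasp; the last joint's range is limited). The gripper opens to 93 mm and grips with 3 to 60 N. Pads are 15 mm wide; open, the fingers measure 128 mm over their backs; the gripper's body (75 mm by 188 mm) begins 65 mm behind the grasp point.
Start: joints at [-0.085, 0.13, 1.488, -0, 1.523, -0.085], TCP at [0.6, 0, 0.193] pointing down, gripper open.
Joint ranges: [-2.96, 2.96], [-0.89, 2.26], [0.02, 2.5], [-1.34, 4.48], [0, 2.73], [-2.66, 2.66]. Speed limits (rad/s): [2.39, 2.39, 2.79, 3.14, 3.14, 3.14].

### API

Orientations are given as a rotation vector (axis times angle).
In Python, from plant import robot gives the robot as it stands.
- The arm moves only by the shell command python3 -m pendant 'ROWS' [OPENING] [FORCE]. ROWS is JSON, a list of rows, each an object with "delta_pos": the shift along the tool's x, y, z in m, a list of three; "spin": the turn about the tool's z in rad. In form: [{"delta_pos": [dx, dy, dz], "spin": spin}, ...]. A call has 1 to 10 rows; each row is the pose to reach, as a shift and turn from the pose measured when the call began, along the tool's axes at that moment; what a row does not reach only later rows make up. A row lasts 1/10 s, in which the tool goes at most 50 mm and 8.59 degrees, less where a joint would pass 70% of its speed; a pose out of reach is approached as far as the arm can. A call with a gripper value outside its range is refused whole. OPENING is the closure, from -1 (fully open) to 1 (shut), set as the call begins (- or left out, the last holds). The fingers move at their own pace and stop on an object; FORCE is the grip in N (left out, the last holds). Time passes only in rows, so rows that repeat a pose let the fingers close. It gives the time, the measured TCP pose, the force and the opening at its end, in the units of the state.
- robot.read_state(): the state, without advancing time (a new reading comes with each control period).
- robot.read_camera(name): name is "scene" or "side" or "wrist"; returns a dict with "color" (420x560x3 uint8, blue, green, red), "camera_matrix" (3x3 intrinsics, pixels), "D" ([k1, k2, p1, p2, k3] as OpenCV has them; the pictures are not rectified), "R" (3x3) and "t" (3): a world point X has camera coordinates R X + t. Camera axes: x right, y down, z forward; pixel columns grow to the right and rows downward; lengths in m; the calibration is good to about 2 mm. A picture is of the moment at which its call begins. There is no depth.
- robot.close_job(): hands the job in, once; it reports no verdict.
Trained networks look in the newest picture that a camera, given by its name, has taken for a name from the list of things; names that differ only in an ending like _2 or _b are one class to them, and where a whole thing is asked for, a point or a joint stands for the part that bears it (a point fixed in the world has none). Each returns a list of dicts, best first, with "score" (0 to 1); they miss things now and then, are a little off and sometimes report something else, mostly with a low value. They report only what shows in the picture. A call takes as long as a camera call. They do not tell look-alikes from the thing itself.
- robot.outline_of(camera, label): "mask" (420x560 bool, what is visible of it).
- robot.mark_of(camera, label): "location" ([x, y, z] in m, in the coordinates of the camera as it stood for that picture, good to about 4 mm: a listed point, or the origin of a listed thing).
The state is a dict: "t": time; "q": joint angles; "dq": joint speeds; "joint_torque": joint torques, N m; "tool_pos": TCP position; "orientation": TCP orientation; "force": force on the tool from outside, world axes, zero at the start; "wrist_torque": the same for the moment, N m; "opening": finger opening in m.
Only numpy, scipy, OpenCV 4.12 (cv2) and the standard library are available. Lean on these libraries where they do the work, as an engineer would, in place of code of your own. Each camera call takes 0.05 s, during which the arm holds its last target.

## Working session

There is one attempt and no reset: what is moved stays moved. The work goes in short steps, Python scripts to look and compute and a shell command to move; the robot and the scene stay as the last step left them, time stands still between calls to the robot, and variables do not carry over. Pictures are saved under pics/ and viewed, and the job is handed in when it is done.

```bash
mkdir -p pics; ls
cat > h.py <<'E'
import numpy as np,cv2
from plant import robot
def snap(n,f):
    c=robot.read_camera(n); cv2.imwrite('pics/'+f,c['color']); return c
def world(c,p): return np.array(c['R']).T@(np.array(p)-np.array(c['t']))
def proj(c,X):
    r=cv2.Rodrigues(np.array(c['R']))[0]
    return cv2.projectPoints(np.array(X,float).reshape(-1,1,3),r,np.array(c['t']),np.array(c['camera_matrix']),np.array(c['D']))[0].reshape(-1,2)
E
python3 - <<'E'
from h import *
s=robot.read_state();print(s)
for n in ['scene','side','wrist']:
    c=snap(n,n+'0.png')
    print(n,np.round(-np.array(c['R']).T@c['t'],3))
    for l in ['extractor','fan_hub','blade_mid','grille_edge','soak_clip','dust_brush','polish_bottle','nippers']:
        for d in robot.mark_of(n,l)[:4]:
            X=world(c,d['location']); print(' ',l,round(d['score'],2),np.round(X,3),np.round(proj(c,X)[0]))
E
```

```text
pics
{'t': 0.0, 'q': array([-8.54151744e-02,  1.31123811e-01,  1.48925717e+00, -3.66454551e-05,
        1.52297045e+00, -8.53792069e-02]), 'dq': array([-1.27213018e-03, -9.20930007e-04, -2.36614179e-04, -8.49069633e-04,
       -4.26098124e-05,  7.96855380e-05]), 'joint_torque': array([-1.61290725e-03, -5.59853125e+01, -4.91755986e+01,  7.67333270e-02,
        3.59135563e-02, -2.97389461e-04]), 'tool_pos': array([5.99407150e-01, 4.92069804e-05, 1.92421920e-01]), 'orientation': array([-2.22054453e+00, -2.22046863e+00,  1.82297551e-03]), 'force': array([-0.73599322,  0.25620838, -0.29343208]), 'wrist_torque': array([-0.0170083 ,  0.04498627, -0.01778718]), 'opening': 0.09310361502698161}
scene [-0.32  -0.553  0.928]
  extractor 0.65 [ 0.541 -0.048 -0.004] [295. 225.]
  fan_hub 0.7 [ 0.545 -0.045  0.059] [295. 206.]
  fan_hub 0.34 [ 0.533 -0.046  0.056] [293. 210.]
  blade_mid 0.71 [ 0.589 -0.063  0.046] [310. 203.]
  grille_edge 0.71 [ 0.639 -0.037  0.248] [315. 125.]
  soak_clip 0.71 [ 0.374 -0.231  0.002] [325. 296.]
  soak_clip 0.62 [ 0.536 -0.046  0.051] [293. 210.]
  soak_clip 0.61
[... 798 characters left out ...]
sh_bottle 0.78 [ 0.56  -0.277 -0.001] [321. 295.]
  nippers 0.63 [ 0.428  0.317 -0.002] [242. 189.]
wrist [0.601 0.076 0.385]
  extractor 0.79 [ 0.544 -0.041 -0.   ] [239. 218.]
  fan_hub 0.77 [ 0.539 -0.044  0.061] [228. 236.]
  blade_mid 0.84 [ 0.586 -0.063  0.044] [269. 245.]
  grille_edge 0.83 [ 0.642 -0.035  0.252] [357. 343.]
  soak_clip 0.83 [0.457 0.154 0.001] [161.  62.]
  soak_clip 0.67 [ 0.539 -0.045  0.062] [228. 236.]
  soak_clip 0.61 [ 0.634 -0.241  0.003] [303. 342.]
  soak_clip 0.56 [ 0.342 -0.053 -0.002] [ 96. 226.]
  dust_brush 0.86 [ 0.458 -0.353  0.001] [196. 395.]
  dust_brush 0.68 [ 0.539 -0.046  0.059] [228. 236.]
  polish_bottle 0.75 [ 0.561 -0.278  0.001] [256. 360.]
```

View pics/scene0.png

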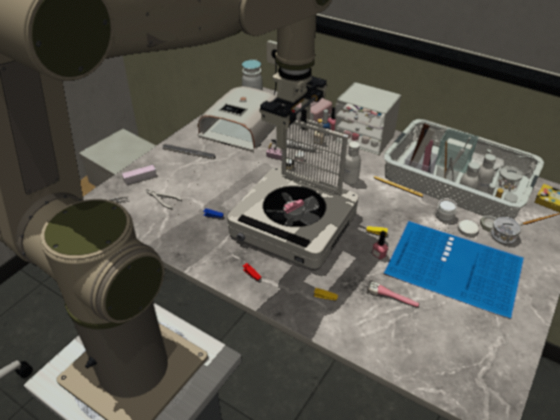

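View pics/side0.png

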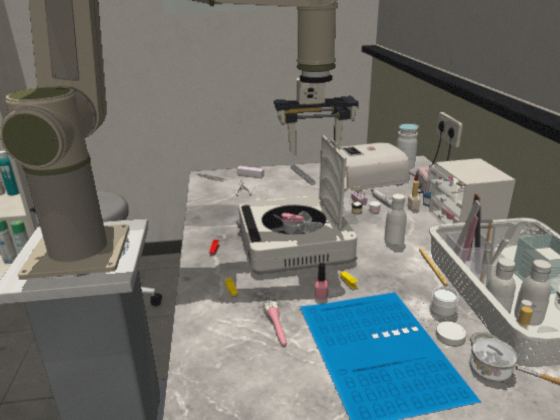

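View pics/wrist0.png

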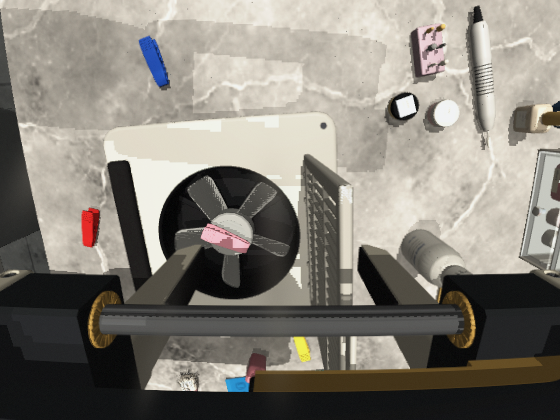

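The pink clip sits on the hub at wrist pixel (227,237). Red, blue and yellow look-alikes are on the table. The upright grille (wrist pixel 330,270) stands between the open fingers, so I must raise straight up before anything else. Next I'll measure the yaws.

Run:
```python
from h import *
c=snap('wrist','w1.png')
def back(c,uv,z):
    K=np.array(c['camera_matrix']);D=np.array(c['D']);R=np.array(c['R']);t=np.array(c['t'])
    n=cv2.undistortPoints(np.array(uv,float).reshape(-1,1,2),K,D).reshape(-1,2)
    d=np.c_[n,np.ones(len(n))]@R; o=-R.T@t
    return o+d*((z-o[2])/d[:,2])[:,None]
img=c['color'].astype(int)
# pink clip near hub
b,g,r=[img[...,i] for i in range(3)]
m=((r-g>40)&(r-b>20)); m[:200]=0;m[260:]=0;m[:,:180]=0;m[:,280:]=0
uv=np.argwhere(m)[:,::-1]
X=back(c,uv,0.076)[:,:2].astype(np.float32)
print(len(uv),cv2.minAreaRect(X),X.mean(0))
for o in robot.outline_of('wrist','soak_clip'):
    uv=np.argwhere(o['mask'])[:,::-1]; print(o['score'],uv.mean(0),len(uv))
# case top corners by eye
print(np.round(back(c,[[108,127],[333,113],[106,128],[150,300],[335,113],[323,126]],0.066),3))
cv2.imwrite('pics/w1big.png',cv2.resize(c['color'][150:300,150:350],None,fx=4,fy=4,interpolation=cv2.INTER_CUBIC))
for n,f in [('scene','s1'),('side','d1')]:
    c=snap(n,f+'.png')
    cv2.imwrite('pics/%sbig.png'%f,cv2.resize(c['color'][100:280,210:410],None,fx=4,fy=3.3,interpolation=cv2.INTER_CUBIC))
```

```text
731 ((0.5383703112602234, -0.04380878433585167), (0.021316371858119965, 0.052792347967624664), 61.646148681640625) [ 0.5371156  -0.04199585]
0.92 [223.31491713 238.17265193] 724
0.81 [153.8816645  60.3029909] 769
0.78 [302.39330544 348.74058577] 239
0.74 [ 89.11937378 225.91976517] 511
[[ 0.418  0.079  0.066]
 [ 0.654  0.091  0.066]
 [ 0.416  0.078  0.066]
 [ 0.439 -0.127  0.066]
 [ 0.656  0.091  0.066]
 [ 0.644  0.078  0.066]]
```

View pics/w1big.png

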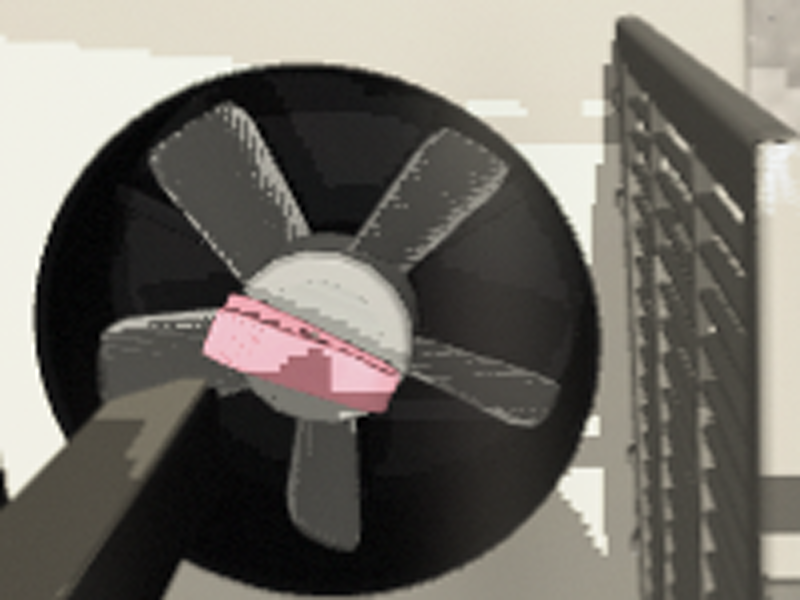

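View pics/d1big.png

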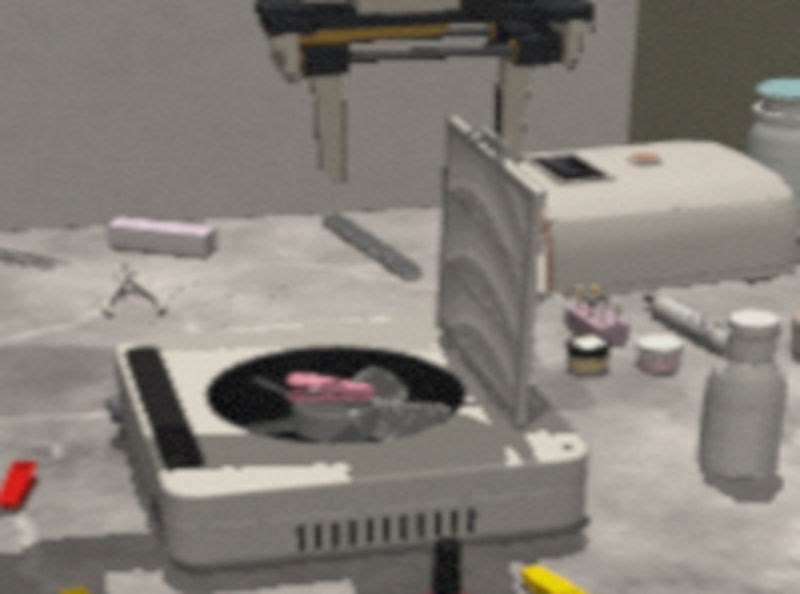

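```bash
python3 -m pendant '[{"delta_pos":[0,0,-0.04],"spin":0},{"delta_pos":[0,0,-0.08],"spin":0},{"delta_pos":[0,0,-0.1],"spin":0},{"delta_pos":[0,0,-0.1],"spin":0}]'
```

```text
t: 1.95
tool_pos: [0.6019, -0.0001, 0.2982]
orientation: [2.217, 2.217, 0.007]
force: [0.0, 0.8, 0.9]
opening: 0.0928
```

The wrist close-up shows the clip crossing the hub with a yaw of about −25°, and the upright grille to the right. Next I go above the hub with the jaws turned across the clip.

```bash
python3 -m pendant '[{"delta_pos":[-0.02,-0.02,0],"spin":-0.14},{"delta_pos":[-0.044,-0.04,0],"spin":-0.28},{"delta_pos":[-0.044,-0.063,0],"spin":-0.42},{"delta_pos":[-0.044,-0.063,0],"spin":-0.56},{"delta_pos":[-0.044,-0.063,0],"spin":-0.7},{"delta_pos":[-0.044,-0.063,0],"spin":-0.84},{"delta_pos":[-0.044,-0.063,0],"spin":-0.98},{"delta_pos":[-0.044,-0.063,0],"spin":-1.12},{"delta_pos":[-0.044,-0.063,0],"spin":-1.12},{"delta_pos":[-0.044,-0.063,0],"spin":-1.12}]' -0.3
cat >> h.py <<'E'
def back(c,uv,z):
    K=np.array(c['camera_matrix']);D=np.array(c['D']);R=np.array(c['R']);t=np.array(c['t'])
    n=cv2.undistortPoints(np.array(uv,float).reshape(-1,1,2),K,D).reshape(-1,2)
    d=np.c_[n,np.ones(len(n))]@R; o=-R.T@t
    return o+d*((z-o[2])/d[:,2])[:,None]
def axes():
    s=robot.read_state(); R=cv2.Rodrigues(np.array(s['orientation']))[0]; return s,R
def marks(n,c,ls):
    for l in ls:
        for d in robot.mark_of(n,l)[:3]:
            X=world(c,d['location']); print(' ',n,l,round(d['score'],2),np.round(X,3),np.round(proj(c,X)[0]))
E
python3 - <<'E'
from h import *
c=snap('wrist','w2.png'); s,R=axes(); print(np.round(R,3),s['tool_pos'],s['opening'])
marks('wrist',c,['extractor','fan_hub','blade_mid','grille_edge','soak_clip'])
for o in robot.outline_of('wrist','soak_clip')[:1]:
    uv=np.argwhere(o['mask'])[:,::-1]
    X=back(c,uv,0.072)[:,:2].astype(np.float32);print(uv.mean(0),cv2.minAreaRect(X))
E
```

```text
t: 2.95
tool_pos: [0.5385, -0.044, 0.2965]
orientation: [0.707, 3.055, 0.002]
force: [-0.7, 0.7, -0.4]
opening: 0.0608
[[-0.898  0.439  0.006]
 [ 0.439  0.898 -0.   ]
 [-0.006  0.002 -1.   ]] [ 0.5386009  -0.04405351  0.29682476] 0.060489887073210624
  wrist extractor 0.63 [ 0.543 -0.04   0.001] [284. 176.]
  wrist fan_hub 0.94 [ 0.539 -0.047  0.062] [279. 182.]
  wrist blade_mid 0.61 [ 0.588 -0.063  0.047] [284. 213.]
  wrist grille_edge 0.97 [ 0.643 -0.037  0.252] [337. 315.]
  wrist soak_clip 0.92 [ 0.341 -0.052 -0.002] [218.  60.]
  wrist soak_clip 0.86 [0.453 0.155 0.003] [374.  67.]
  wrist soak_clip 0.63 [ 0.539 -0.046  0.063] [279. 182.]
[128.96103896 134.36883117] ((0.3867422044277191, -0.20284155011177063), (0.016501568257808685, 0.048892050981521606), 13.922041893005371)
```

View pics/w2.png

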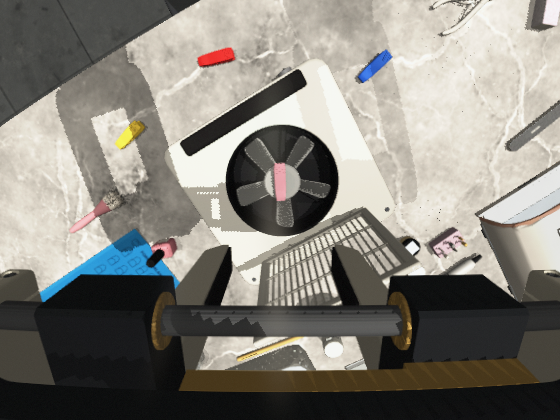

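The clip at (279,182) is nearly vertical in the image, so the jaws are across it. I'll refine the pose.

Run:
```python
from h import *
c=snap('wrist','w3.png'); s,R=axes()
img=c['color'].astype(int);b,g,r=[img[...,i] for i in range(3)]
m=(r-g>30)&(r-b>15); k=np.zeros_like(m);k[150:215,255:305]=1;m&=k
uv=np.argwhere(m)[:,::-1]
X=back(c,uv,0.075)[:,:2].astype(np.float32)
(cx,cy),wh,a=cv2.minAreaRect(X);print(len(uv),cx,cy,wh,a,X.mean(0))
L=(X-X.mean(0)-0)@R[:2,:2];print('tool yaw of clip',np.degrees(np.linalg.eigh(np.cov(L.T))[1][:,1]))
print('offset tool',(X.mean(0)-s['tool_pos'][:2])@R[:2,:2])
w=proj(c,[s['tool_pos'][0],s['tool_pos'][1],0.06]);print(w)
# extractor yaw: white case/handrest dark
# hand rest corners by eye
Y=back(c,[[183,152],[306,83],[180,143],[300,72]],0.074);print(np.round(Y,3))
Z=back(c,[[166,152],[318,60],[396,204],[262,284]],0.066);print(np.round(Z,3))
cv2.imwrite('pics/w3b.png',cv2.resize(c['color'][90:270,180:380],None,fx=4,fy=3.3,interpolation=cv2.INTER_CUBIC))
```

```text
426 0.5364212989807129 -0.04475819692015648 (0.015477893874049187, 0.05253292992711067) 64.35173034667969 [ 0.53571874 -0.04419619]
tool yaw of clip [-57.26421576   1.90156353]
offset tool [ 0.00285494 -0.00146239]
[[280.65691207 180.29379896]]
[[ 0.442 -0.147  0.074]
 [ 0.436  0.042  0.074]
 [ 0.43  -0.144  0.074]
 [ 0.42   0.041  0.074]]
[[ 0.431 -0.171  0.066]
 [ 0.416  0.069  0.066]
 [ 0.644  0.094  0.066]
 [ 0.675 -0.143  0.066]]
```

View pics/w3b.png

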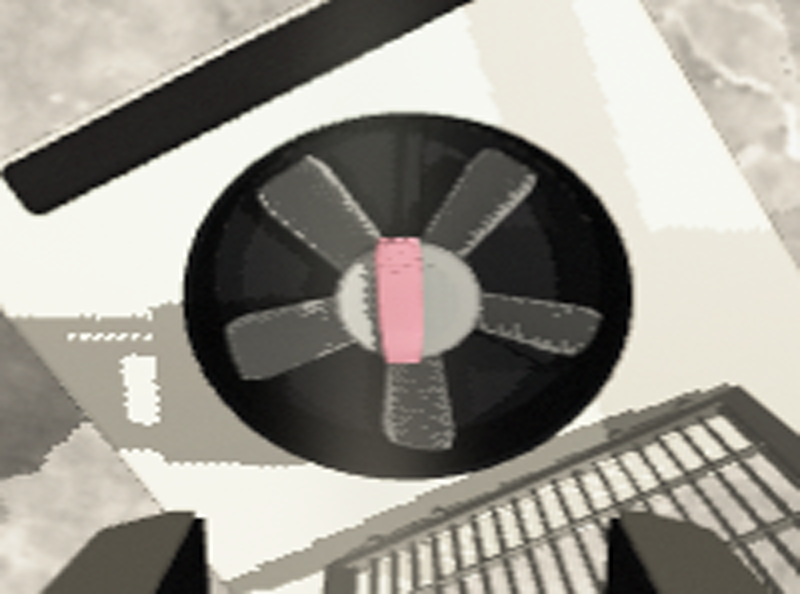

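```bash
python3 -m pendant '[{"delta_pos":[0.008,-0.001,0.03],"spin":0},{"delta_pos":[0.008,-0.001,0.07],"spin":0},{"delta_pos":[0.008,-0.001,0.11],"spin":0},{"delta_pos":[0.008,-0.001,0.15],"spin":0},{"delta_pos":[0.008,-0.001,0.18],"spin":0},{"delta_pos":[0.008,-0.001,0.2],"spin":0},{"delta_pos":[0.008,-0.001,0.205],"spin":0},{"delta_pos":[0.008,-0.001,0.205],"spin":0}]' 0.1
python3 - <<'E'
from h import *
c=snap('wrist','w4.png');c=snap('side','d4.png')
cv2.imwrite('pics/d4b.png',cv2.resize(c['color'][100:280,210:410],None,fx=4,fy=3.3,interpolation=cv2.INTER_CUBIC))
E
```

```text
t: 4.15
tool_pos: [0.5323, -0.0416, 0.0923]
orientation: [0.702, 3.056, 0.002]
force: [1.3, -0.4, 0.6]
opening: 0.042
```

View pics/w4.png

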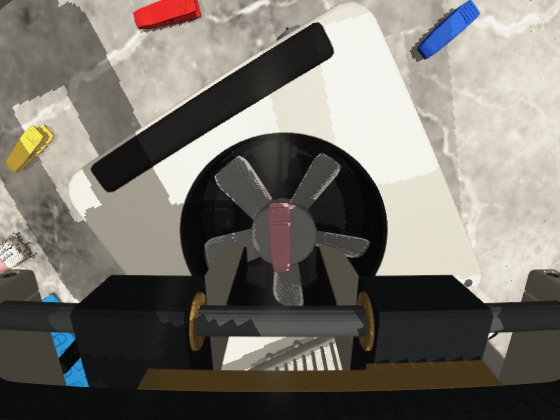

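View pics/d4b.png

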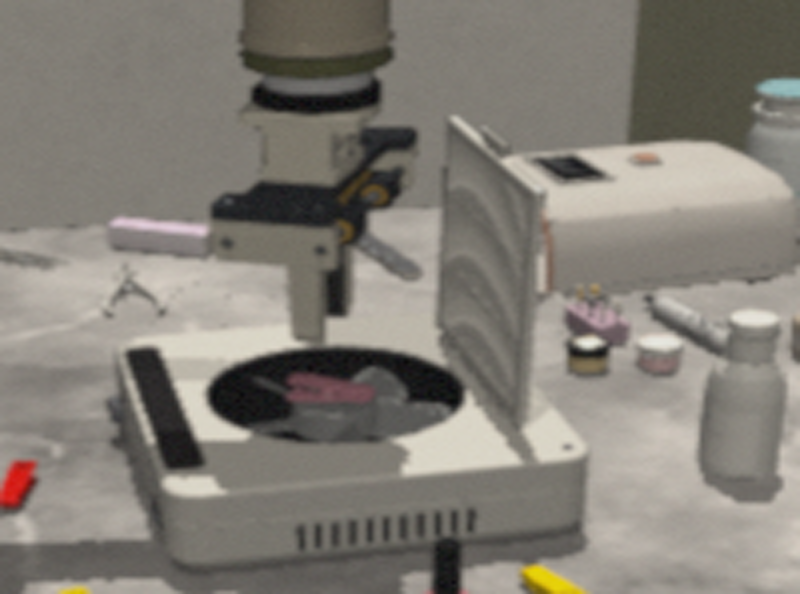

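The wrist view shows the clip centred between the fingers at (280,237), and the side view shows the grille clear of the gripper. Next I go down and close.

```bash
python3 -m pendant '[{"delta_pos":[0,0,0.012],"spin":0},{"delta_pos":[0,0,0.022],"spin":0},{"delta_pos":[0,0,0.028],"spin":0},{"delta_pos":[0,0,0.028],"spin":0}]' 0.1 && python3 -m pendant '[{"delta_pos":[0,0,0],"spin":0},{"delta_pos":[0,0,0],"spin":0},{"delta_pos":[0,0,0],"spin":0},{"delta_pos":[0,0,0],"spin":0},{"delta_pos":[0,0,0],"spin":0}]' 1 10
```

```text
t: 4.65
tool_pos: [0.533, -0.0417, 0.0647]
orientation: [0.702, 3.055, 0.002]
force: [0.1, 0.4, -0.6]
opening: 0.0416
t: 5.15
tool_pos: [0.5332, -0.0417, 0.065]
orientation: [0.702, 3.055, 0.002]
force: [-0.3, 0.6, 0.3]
opening: 0.0066
```

Run:
```python
from h import *
print(robot.read_state()['opening'])
c=snap('wrist','w5.png');c=snap('side','d5.png');print(robot.read_state()['opening'])
cv2.imwrite('pics/d5b.png',cv2.resize(c['color'][140:260,230:350],None,fx=5,fy=5,interpolation=cv2.INTER_CUBIC))
```

```text
0.006589368834196942
0.0012830780387599109
```

View pics/w5.png

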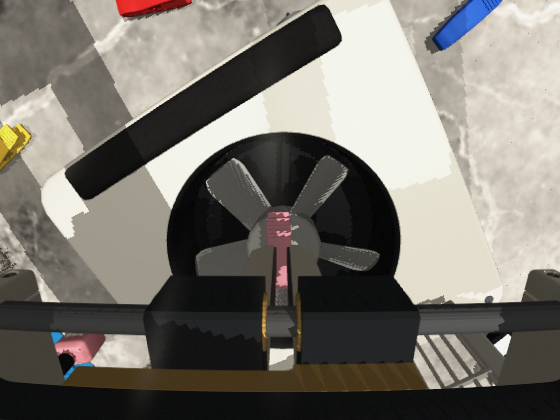

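View pics/d5b.png

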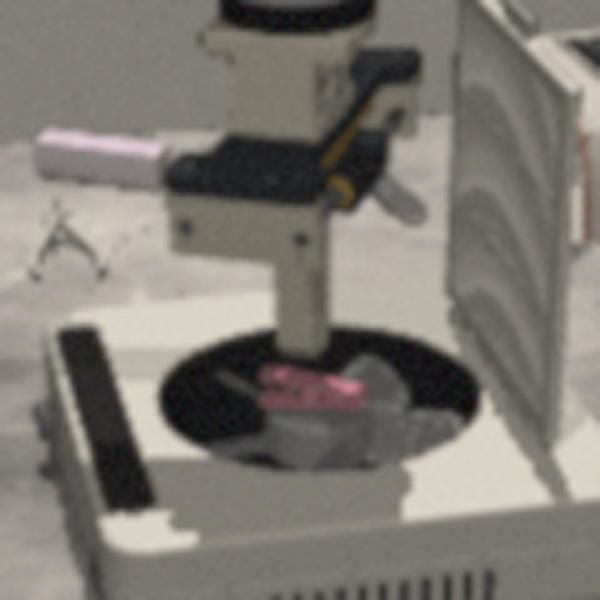

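Run:
```python
from h import *
c=snap('side','d6.png');s=robot.read_state();print(s['tool_pos'],s['opening'],s['force'])
for X in [s['tool_pos'],[.533,-.042,.076],[0.536,-.044,.06],[0.536,-.044,.076]]:
    p=proj(c,X)[0];print(np.round(p,1),'in d5b',np.round((p-[230,140])*5))
c2=robot.read_camera('wrist');p=proj(c2,s['tool_pos']);print(p)
marks('side',c,['soak_clip','fan_hub'])
cv2.imwrite('pics/w6b.png',cv2.resize(c2['color'][180:330,200:360],None,fx=5,fy=4,interpolation=cv2.INTER_CUBIC))
c=snap('scene','s6.png')
cv2.imwrite('pics/s6b.png',cv2.resize(c['color'][130:270,220:360],None,fx=5,fy=4.2,interpolation=cv2.INTER_CUBIC))
print(proj(c,s['tool_pos']))
```

```text
[ 0.53307527 -0.04170215  0.06485355] 0.0005221353180863273 [ 0.50203973 -0.3358675  -0.63028896]
[290.8 218.4] in d5b [304. 392.]
[290.8 214.5] in d5b [304. 372.]
[292.2 220.5] in d5b [311. 402.]
[292.1 214.7] in d5b [310. 374.]
[[280.89894112 242.01973438]]
  side soak_clip 0.65 [ 0.629 -0.242 -0.001] [348. 283.]
  side soak_clip 0.65 [ 0.374 -0.231  0.   ] [232. 290.]
  side soak_clip 0.57 [ 0.337 -0.054  0.001] [214. 250.]
  side fan_hub 0.31 [ 0.535 -0.041  0.062] [292. 219.]
[[291.50845497 206.38248704]]
```

View pics/w6b.png

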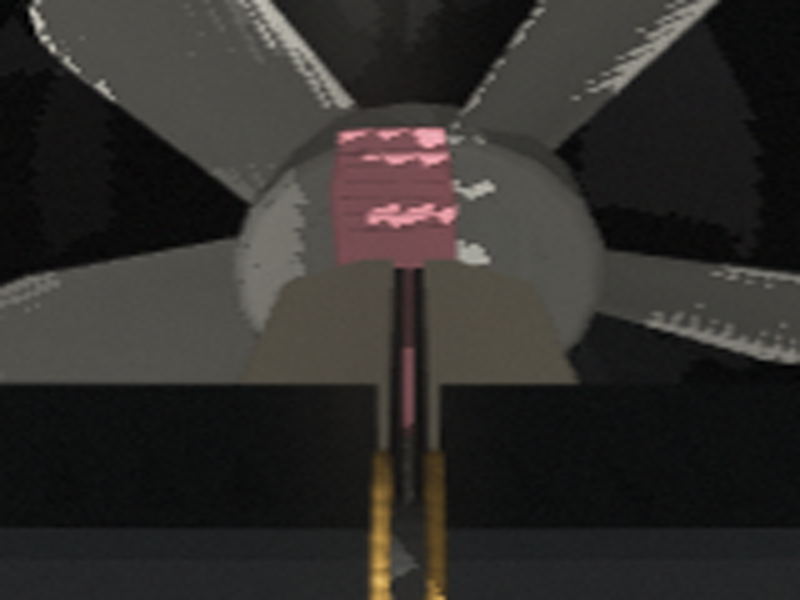

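View pics/s6b.png

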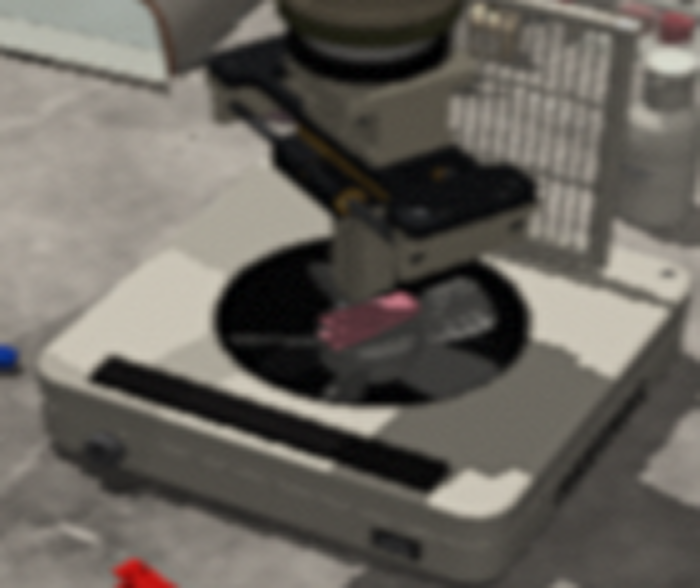

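The fingers closed at 0 mm and all three views show the tips above the clip, with the clip unmoved. The tips look about 20 mm higher than the reported TCP. I'll measure that offset with overlays.

Run:
```python
from h import *
s,R=axes();T=np.array(s['tool_pos'])
for n in ['side','scene']:
    c=robot.read_camera(n); p0=proj(c,T)[0].astype(int)-[40,55]
    S=8;im=cv2.resize(c['color'][p0[1]:p0[1]+75,p0[0]:p0[0]+95],None,fx=S,fy=S,interpolation=cv2.INTER_CUBIC)
    for dz,col in [(0,(0,0,255)),(.01,(0,255,0)),(.02,(255,0,0)),(.03,(0,255,255))]:
        P=np.array([T+R@np.array([a,b,-dz]) for a,b in [(-.0075,-.0175),(.0075,-.0175),(.0075,.0175),(-.0075,.0175)]])
        q=((proj(c,P)-p0+0.5)*S).astype(int); cv2.polylines(im,[q.reshape(-1,1,2)],True,col,1)
    cv2.imwrite(f'pics/tip_{n}.png',im)
```

```text
(no output)
```

View pics/tip_side.png

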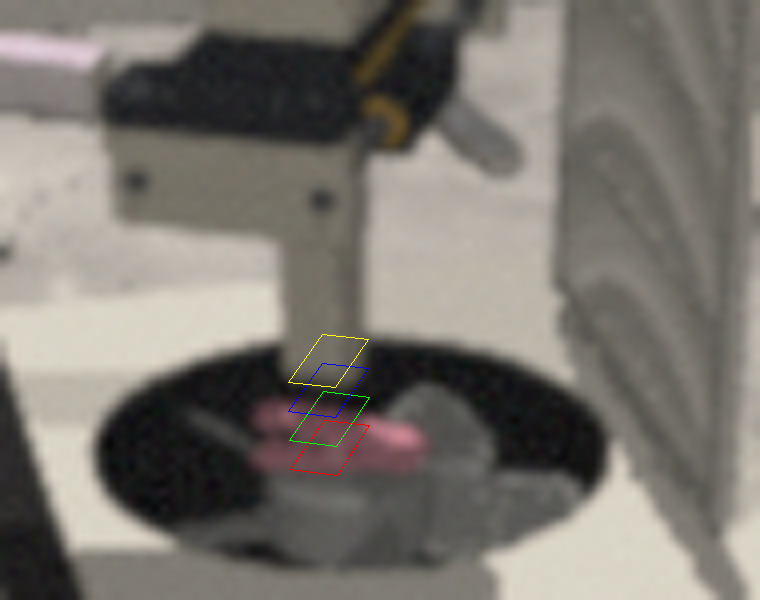

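View pics/tip_scene.png

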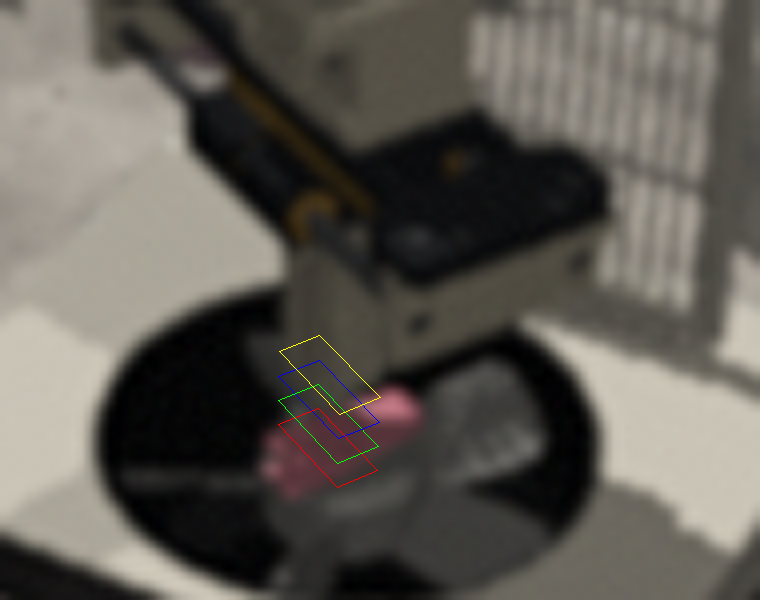

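All overlays agree: the visible tips end about 20–25 mm above the reported TCP. I reopen and go down in small steps, watching the force.

```bash
python3 -m pendant '[{"delta_pos":[0,0,0],"spin":0},{"delta_pos":[0,0,0],"spin":0},{"delta_pos":[0,0,0],"spin":0},{"delta_pos":[0,0,0],"spin":0},{"delta_pos":[0,0,0],"spin":0}]' 0.1 && python3 -m pendant '[{"delta_pos":[0,0,0.004],"spin":0},{"delta_pos":[0,0,0.007],"spin":0},{"delta_pos":[0,0,0.01],"spin":0},{"delta_pos":[0,0,0.01],"spin":0}]'
python3 - <<'E'
from h import *
s,R=axes();T=np.array(s['tool_pos']);print(s['opening'],s['force'],T)
c=snap('wrist','w7.png')
c=robot.read_camera('side');cv2.imwrite('pics/d7b.png',cv2.resize(c['color'][160:240,240:340],None,fx=8,fy=7.5,interpolation=cv2.INTER_CUBIC))
E
```

```text
t: 6.1
tool_pos: [0.533, -0.0417, 0.0647]
orientation: [0.702, 3.055, 0.002]
force: [0.1, 0.0, -0.4]
opening: 0.0361
t: 6.5
tool_pos: [0.5325, -0.0416, 0.0539]
orientation: [0.702, 3.056, 0.002]
force: [-0.1, 0.4, 0.1]
opening: 0.0419
0.04186373434875881 [-0.10539399  0.39491419  0.0902065 ] [ 0.53247167 -0.04158475  0.05388974]
```

View pics/w7.png

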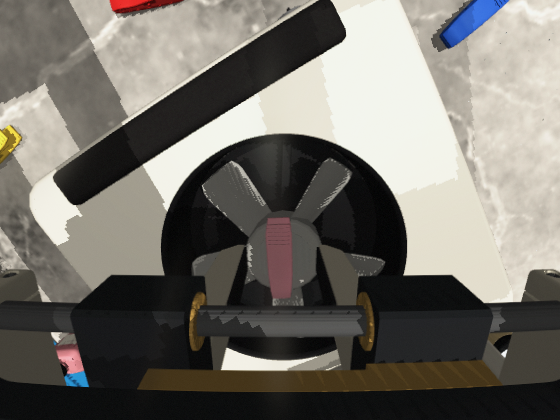

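View pics/d7b.png

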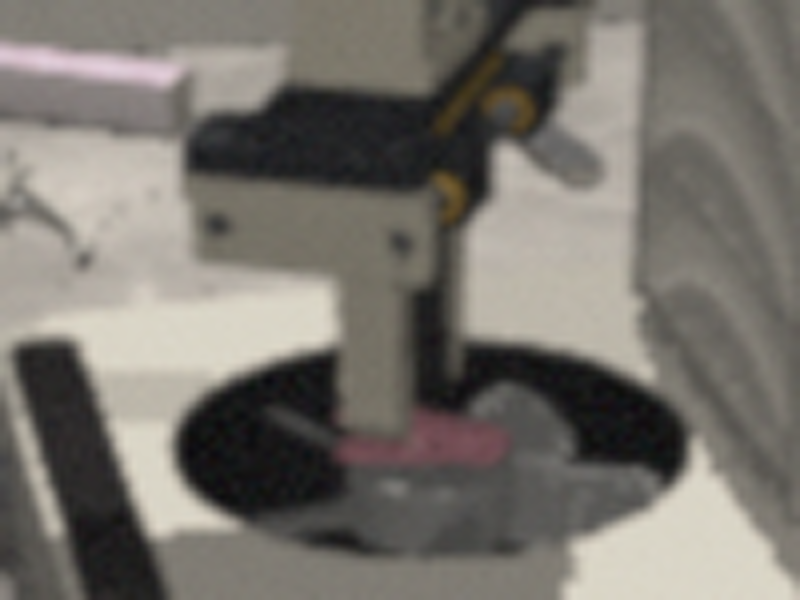

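Run:
```python
from h import *
s,R=axes();T=np.array(s['tool_pos']);c=robot.read_camera('side')
for y in (-.021,-.030,-.0385):
  for dz in (0,.005,.01,.015,.02,.025):
    print(y,dz,np.round(proj(c,T+R@np.array([0,y,-dz]))[0],1))
```

```text
-0.021 0 [288.3 225.9]
-0.021 0.005 [288.3 224.1]
-0.021 0.01 [288.2 222.3]
-0.021 0.015 [288.2 220.5]
-0.021 0.02 [288.1 218.7]
-0.021 0.025 [288.1 216.8]
-0.03 0 [287.2 227.6]
-0.03 0.005 [287.1 225.8]
-0.03 0.01 [287.1 223.9]
-0.03 0.015 [287.1 222.1]
-0.03 0.02 [287.  220.3]
-0.03 0.025 [287.  218.5]
-0.0385 0 [286.1 229.2]
-0.0385 0.005 [286.1 227.3]
-0.0385 0.01 [286.1 225.5]
-0.0385 0.015 [286.  223.7]
-0.0385 0.02 [286.  221.9]
-0.0385 0.025 [285.9 220. ]
```

```bash
python3 -m pendant '[{"delta_pos":[0,0,0.004],"spin":0},{"delta_pos":[0,0,0.007],"spin":0},{"delta_pos":[0,0,0.01],"spin":0},{"delta_pos":[0,0,0.01],"spin":0}]' && python3 -m pendant '[{"delta_pos":[0,0,0],"spin":0},{"delta_pos":[0,0,0],"spin":0},{"delta_pos":[0,0,0],"spin":0},{"delta_pos":[0,0,0],"spin":0},{"delta_pos":[0,0,0],"spin":0},{"delta_pos":[0,0,0],"spin":0}]' 1 10
python3 - <<'E'
from h import *
s,R=axes();T=np.array(s['tool_pos']);print(s['opening'],s['force'],T)
c=robot.read_camera('side');cv2.imwrite('pics/d8b.png',cv2.resize(c['color'][160:240,240:340],None,fx=8,fy=7.5,interpolation=cv2.INTER_CUBIC))
E
```

```text
t: 7.05
tool_pos: [0.5326, -0.0416, 0.044]
orientation: [0.702, 3.056, 0.001]
force: [0.2, 0.3, -0.4]
opening: 0.042
t: 7.65
tool_pos: [0.5327, -0.0416, 0.0441]
orientation: [0.702, 3.056, 0.002]
force: [-0.0, 0.4, -0.2]
opening: 0.0154
0.01539650505630526 [-0.01315127  0.41130147 -0.16103249] [ 0.53269454 -0.04159633  0.04409805]
```

View pics/d8b.png

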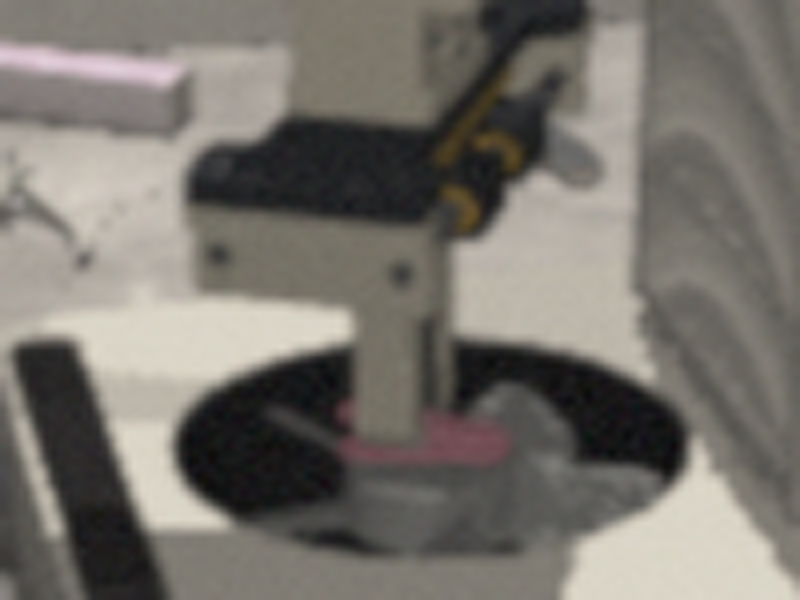

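Gripped: opening 15.4 mm, and the side view shows the fingers astride the clip. Next I lift it and carry it to the clear table on the +y side.

```bash
python3 -m pendant '[{"delta_pos":[0,0,-0.015],"spin":0},{"delta_pos":[0,0,-0.045],"spin":0},{"delta_pos":[0,0,-0.085],"spin":0},{"delta_pos":[0,0,-0.11],"spin":0},{"delta_pos":[0.02,0.04,-0.11],"spin":0},{"delta_pos":[0.04,0.08,-0.11],"spin":0},{"delta_pos":[0.06,0.12,-0.11],"spin":0},{"delta_pos":[0.08,0.16,-0.11],"spin":0},{"delta_pos":[0.1,0.2,-0.11],"spin":0},{"delta_pos":[0.115,0.235,-0.11],"spin":0}]' && python3 -m pendant '[{"delta_pos":[0,0,0],"spin":0},{"delta_pos":[0,0,0],"spin":0}]'
python3 - <<'E'
from h import *
s,R=axes();T=np.array(s['tool_pos']);print(s['opening'],s['force'],T)
c=snap('wrist','w9.png');print(proj(c,[T[0],T[1],0]))
c=snap('scene','s9.png')
E
```

```text
t: 8.7
tool_pos: [0.5308, 0.2225, 0.1555]
orientation: [0.701, 3.055, 0.003]
force: [0.2, 0.3, 1.3]
opening: 0.0154
t: 8.9
tool_pos: [0.5308, 0.2234, 0.1566]
orientation: [0.697, 3.055, 0.003]
force: [-0.2, -0.5, -1.0]
opening: 0.015
0.015044761049834505 [-0.23969964 -0.46329355 -1.04786491] [0.53081942 0.22343021 0.15655408]
[[280.55592549 192.38182493]]
```

View pics/w9.png

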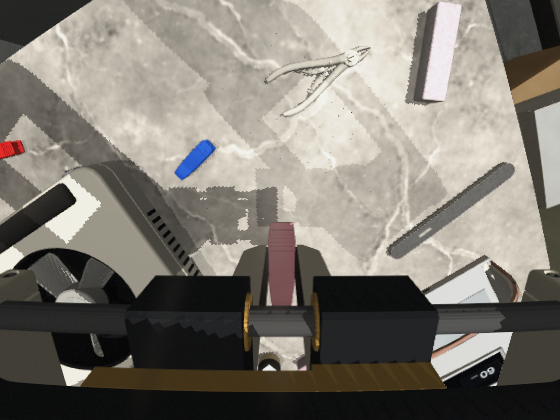

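View pics/s9.png

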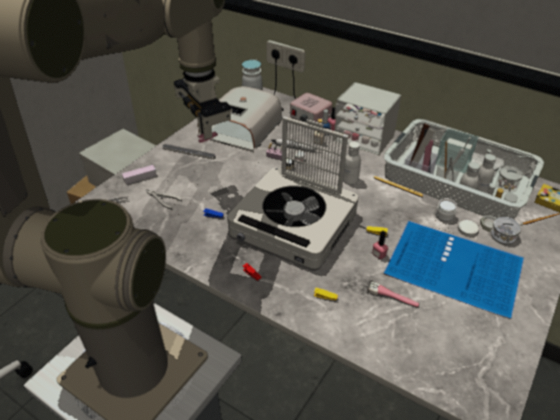

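Run:
```python
from h import *
c=robot.read_camera('wrist')
for z in (0,.06,.1):print(z,np.round(back(c,[[405,305],[488,256],[388,252],[205,275]],z),3).tolist())
```

```text
0 [[0.745, 0.306, 0.0], [0.726, 0.43, 0.0], [0.66, 0.311, 0.0], [0.587, 0.086, 0.0]]
0.06 [[0.696, 0.297, 0.06], [0.68, 0.399, 0.06], [0.626, 0.301, 0.06], [0.565, 0.115, 0.06]]
0.1 [[0.663, 0.291, 0.1], [0.649, 0.379, 0.1], [0.603, 0.295, 0.1], [0.551, 0.134, 0.1]]
```

```bash
python3 -m pendant '[{"delta_pos":[0,0,0.04],"spin":0},{"delta_pos":[0,0,0.08],"spin":0},{"delta_pos":[0,0,0.12],"spin":0},{"delta_pos":[0,0,0.145],"spin":0},{"delta_pos":[0,0,0.16],"spin":0},{"delta_pos":[0,0,0.16],"spin":0}]' && python3 -m pendant '[{"delta_pos":[0,0,0.003],"spin":0},{"delta_pos":[0,0,0.006],"spin":0},{"delta_pos":[0,0,0.009],"spin":0},{"delta_pos":[0,0,0.009],"spin":0}]'
python3 - <<'E'
from h import *
s=robot.read_state();print(s['force'],s['tool_pos'])
c=robot.read_camera('side');cv2.imwrite('pics/d10.png',cv2.resize(c['color'][100:240,220:380],None,fx=5,fy=4.2,interpolation=cv2.INTER_CUBIC))
E
```

```text
t: 9.65
tool_pos: [0.5307, 0.2197, -0.0062]
orientation: [0.705, 3.057, -0.001]
force: [-0.1, 0.1, 0.7]
opening: 0.0152
t: 10.05
tool_pos: [0.5311, 0.2198, -0.0148]
orientation: [0.705, 3.057, -0.0]
force: [-0.6, 0.5, 0.7]
opening: 0.0154
[-0.64737934  0.47767668  0.65316033] [ 0.53106571  0.21983623 -0.01475679]
```

View pics/d10.png

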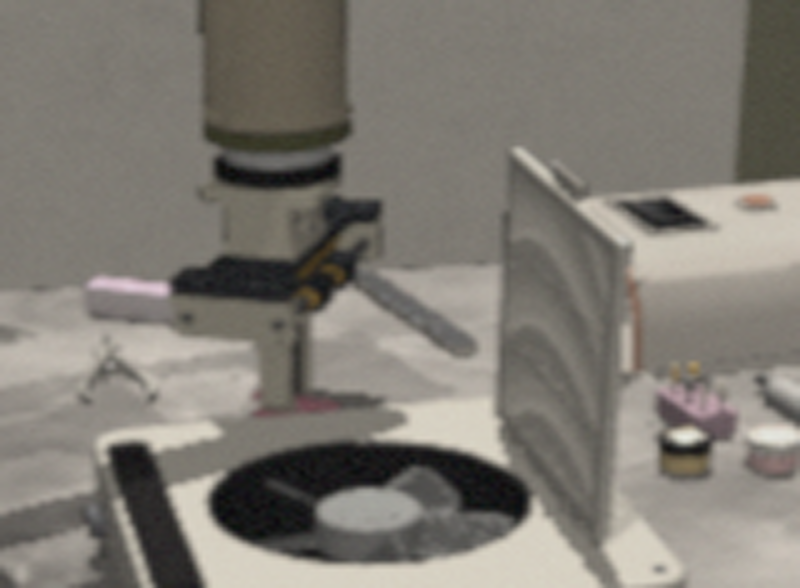

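Now 2 mm further down, then release.

```bash
python3 -m pendant '[{"delta_pos":[0,0,0.001],"spin":0},{"delta_pos":[0,0,0.002],"spin":0},{"delta_pos":[0,0,0.002],"spin":0}]' && python3 -m pendant '[{"delta_pos":[0,0,0],"spin":0},{"delta_pos":[0,0,0],"spin":0},{"delta_pos":[0,0,0],"spin":0},{"delta_pos":[0,0,0],"spin":0},{"delta_pos":[0,0,-0.02],"spin":0},{"delta_pos":[0,0,-0.06],"spin":0},{"delta_pos":[0,0,-0.1],"spin":0},{"delta_pos":[0,0,-0.14],"spin":0},{"delta_pos":[0,0,-0.18],"spin":0},{"delta_pos":[0,0,-0.18],"spin":0}]' 0.1
python3 - <<'E'
from h import *
s=robot.read_state();print(s['force'],s['tool_pos'])
c=snap('wrist','w11.png');c=snap('scene','s11.png')
marks('scene',c,['soak_clip','fan_hub','blade_mid','extractor','grille_edge'])
c=snap('side','d11.png')
marks('side',c,['soak_clip','fan_hub','blade_mid','extractor','grille_edge'])
cv2.imwrite('pics/d11b.png',cv2.resize(c['color'][100:280,210:410],None,fx=4,fy=3.3,interpolation=cv2.INTER_CUBIC))
E
```

```text
t: 10.4
tool_pos: [0.5315, 0.2201, -0.016]
orientation: [0.704, 3.056, 0.0]
force: [-1.7, -0.0, 5.4]
opening: 0.0153
t: 11.4
tool_pos: [0.5344, 0.2215, 0.1716]
orientation: [0.702, 3.047, 0.009]
force: [0.6, 0.0, 0.4]
opening: 0.0417
[0.57594692 0.02307089 0.35620906] [0.53440167 0.22152729 0.17160713]
  scene soak_clip 0.72 [ 0.374 -0.231 -0.002] [325. 297.]
  scene soak_clip 0.67 [ 0.532  0.215 -0.005] [213. 192.]
  scene soak_clip 0.66 [ 0.456  0.155 -0.007] [213. 216.]
  scene fan_hub 0.97 [ 0.54  -0.043  0.06 ] [293. 207.]
  scene blade_mid 0.94 [ 0.591 -0.063  0.043] [310. 203.]
  scene blade_mid 0.45 [ 0.637 -0.039  0.245] [315. 126.]
  scene extractor 0.89 [ 0.54  -0.044 -0.003] [293. 225.]
  scene grille_edge 0.69 [ 0.636 -0.036  0.247] [313. 126.]
  scene grille_edge 0.37 [ 0.534  0.214 -0.005] [214. 192.]
  side soak_clip 0.68 [ 0.374 -0.232 -0.002] [232. 291.]
  side soak_clip 0.59 [ 0.63  -0.238  0.   ] [349. 281.]
  side soak_clip 0.56 [0.536 0.218 0.001] [279. 199.]
  side fan_hub 0.66 [ 0.541 -0.041  0.059] [294. 220.]
  side blade_mid 0.78 [ 0.584 -0.06   0.049] [312. 226.]
  side extractor 0.81 [ 0.535 -0.044  0.   ] [292. 241.]
  side grille_edge 0.95 [ 0.641 -0.039  0.248] [335. 145.]
```

View pics/w11.png

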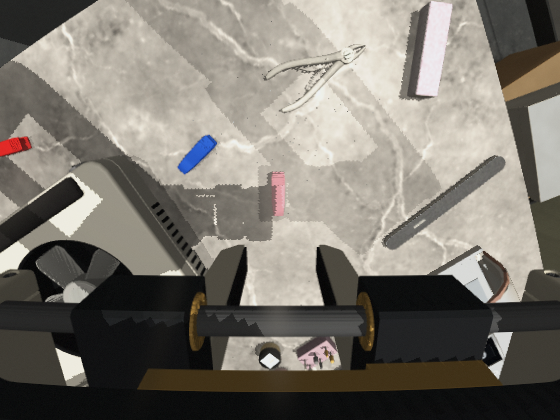

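View pics/d11b.png

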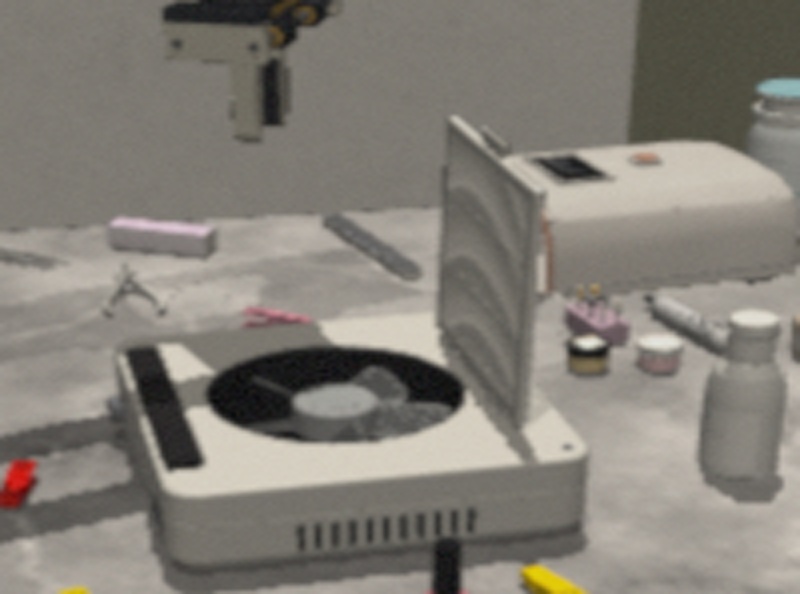

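The pink clip is on the table at about (0.533, 0.217), upright and clear of everything, and the fan looks unmoved. Next I close the fingers and move above the gap between the blades at 195° and 267°, front-left of the hub. From there I'll push clockwise against the high edge of the blade at 195°.

```bash
python3 -m pendant '[{"delta_pos":[-0.01,-0.03,0],"spin":0},{"delta_pos":[-0.025,-0.07,0],"spin":0.06},{"delta_pos":[-0.04,-0.11,0],"spin":0.12},{"delta_pos":[-0.057,-0.15,0],"spin":0.2},{"delta_pos":[-0.073,-0.19,0],"spin":0.28},{"delta_pos":[-0.09,-0.23,0],"spin":0.36},{"delta_pos":[-0.104,-0.27,0],"spin":0.42},{"delta_pos":[-0.109,-0.286,0],"spin":0.42},{"delta_pos":[-0.109,-0.286,0],"spin":0.42}]' 1
python3 - <<'E'
from h import *
s,R=axes();T=np.array(s['tool_pos']);print(s['opening'],T,np.round(R,3).tolist())
c=snap('wrist','w12.png');marks('wrist',c,['fan_hub','blade_mid','extractor'])
print('tip->',proj(c,[T[0],T[1],0.05]))
cv2.imwrite('pics/w12b.png',cv2.resize(c['color'][100:300,160:400],None,fx=3.3,fy=3,interpolation=cv2.INTER_CUBIC))
H=np.array([.5403,-.0435])
for a in (-21.5,50.5,122.5,194.5,266.5):
  print(a,proj(c,[H[0]+.052*np.cos(np.radians(a)),H[1]+.052*np.sin(np.radians(a)),.046]))
E
```

```text
t: 12.95
tool_pos: [0.5029, -0.087, 0.1641]
orientation: [1.331, 2.84, 0.001]
force: [-0.1, 0.9, -0.5]
opening: 0.0003
0.00031378143461833 [ 0.50285995 -0.08703534  0.16405591] [[-0.64, 0.769, 0.005], [0.769, 0.64, -0.002], [-0.004, 0.003, -1.0]]
  wrist fan_hub 0.93 [ 0.539 -0.043  0.062] [337. 194.]
  wrist fan_hub 0.68 [ 0.59  -0.063  0.048] [355. 234.]
  wrist blade_mid 0.64 [ 0.586 -0.065  0.045] [351. 232.]
  wrist extractor 0.59 [ 0.547 -0.041  0.001] [333. 186.]
tip-> [[280.51370238 201.58427857]]
-21.5 [[354.37099813 232.41570182]]
50.5 [[382.40382238 183.11313696]]
122.5 [[342.7467829  142.30844835]]
194.5 [[289.76158223 171.01237963]]
266.5 [[299.70256055 225.84645491]]
```

View pics/w12.png

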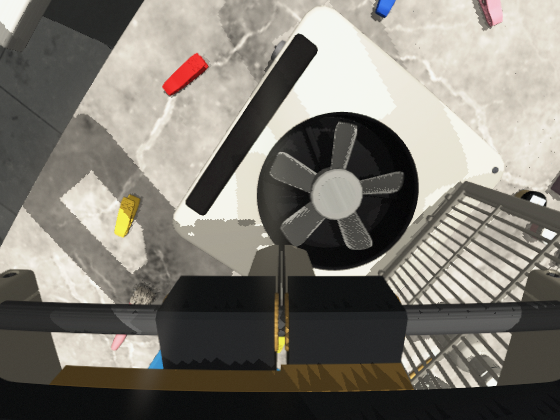

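Predicted blade positions coincide with the picture (hub at 337,194; blades at 290,171 and 300,226). The gap below the tip is at about (281,202). Next I lower into it in two stages.

```bash
python3 -m pendant '[{"delta_pos":[0,0.005,0.03],"spin":0},{"delta_pos":[0,0.005,0.06],"spin":0},{"delta_pos":[0,0.005,0.09],"spin":0},{"delta_pos":[0,0.005,0.11],"spin":0},{"delta_pos":[0,0.005,0.11],"spin":0}]'
python3 - <<'E'
from h import *
s,R=axes();T=np.array(s['tool_pos']);print(T,s['force'])
c=snap('wrist','w13.png')
c=robot.read_camera('side');cv2.imwrite('pics/d13.png',cv2.resize(c['color'][160:250,230:350],None,fx=6.6,fy=6.6,interpolation=cv2.INTER_CUBIC))
E
```

```text
t: 13.65
tool_pos: [0.505, -0.0784, 0.0504]
orientation: [-1.323, -2.847, -0.001]
force: [-0.3, 0.4, -0.0]
opening: 0.0002
[ 0.50499814 -0.07843909  0.05043008] [-0.27419995  0.39032248 -0.02246329]
```

View pics/w13.png

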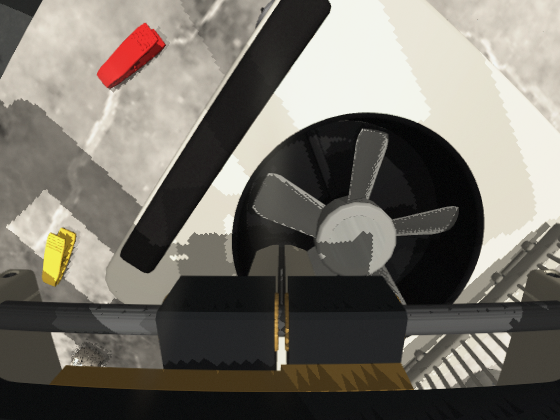

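View pics/d13.png

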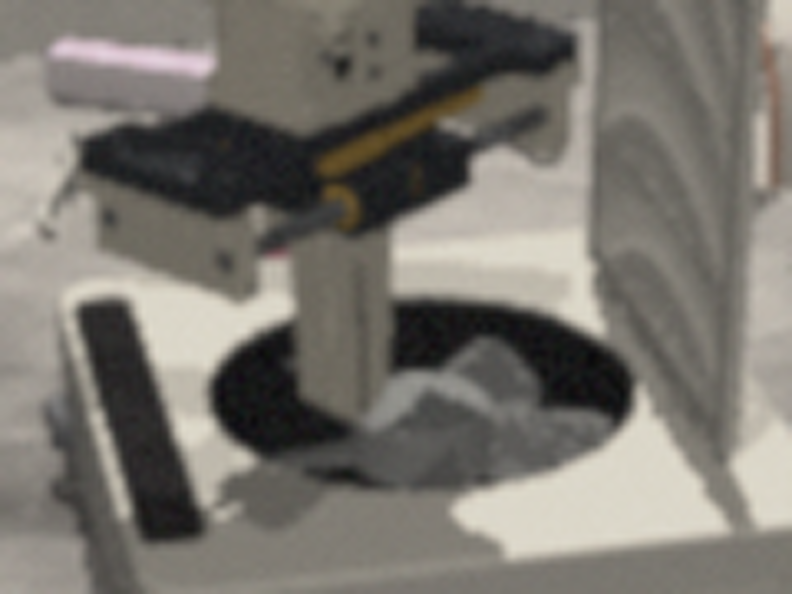

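```bash
python3 -m pendant '[{"delta_pos":[-0.005,-0.002,0],"spin":0},{"delta_pos":[-0.005,-0.002,0.008],"spin":0},{"delta_pos":[-0.005,-0.002,0.018],"spin":0},{"delta_pos":[-0.005,-0.002,0.026],"spin":0},{"delta_pos":[-0.005,-0.002,0.028],"spin":0},{"delta_pos":[-0.005,-0.002,0.028],"spin":0}]'
python3 - <<'E'
from h import *
s,R=axes();T=np.array(s['tool_pos']);print(T,s['force'])
c=snap('wrist','w14.png')
c=robot.read_camera('side');cv2.imwrite('pics/d14.png',cv2.resize(c['color'][160:250,230:350],None,fx=6.6,fy=6.6,interpolation=cv2.INTER_CUBIC))
E
```

```text
t: 14.35
tool_pos: [0.5088, -0.0845, 0.0254]
orientation: [1.324, 2.846, 0.002]
force: [-0.2, -0.6, 1.1]
opening: 0.0006
[ 0.50884379 -0.08449855  0.02536091] [-0.17566332 -0.55460246  1.09241382]
```

View pics/w14.png

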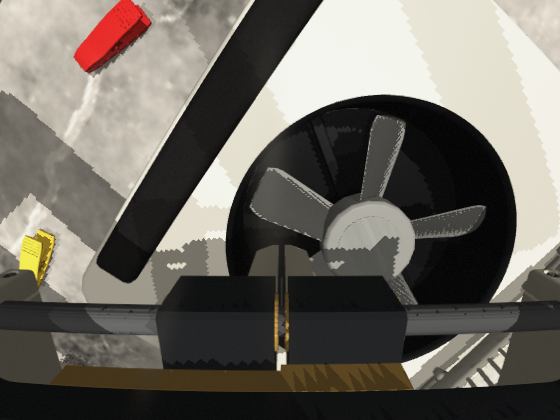

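View pics/d14.png

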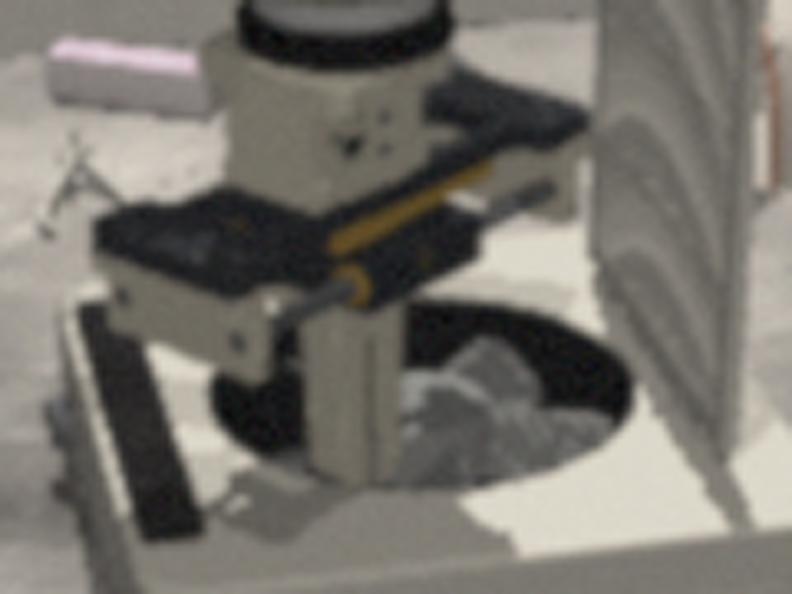

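The finger is in the gap with the fan still (blade at 285,195) and no contact force. Next comes the clockwise push with growing speed, then a quick lift out.

```bash
python3 -m pendant '[{"delta_pos":[0.004,0.001,0],"spin":0},{"delta_pos":[0.010,0.002,0],"spin":0},{"delta_pos":[0.020,0.0035,0],"spin":0},{"delta_pos":[0.0345,0.006,0],"spin":0},{"delta_pos":[0.044,0.008,-0.04],"spin":0},{"delta_pos":[0.044,0.008,-0.09],"spin":0},{"delta_pos":[0.044,0.008,-0.13],"spin":0}]'
python3 - <<'E'
from h import *
ims=[]
for i in range(8):
    c=robot.read_camera('wrist'); s=robot.read_state(); ims.append(cv2.resize(c['color'],(280,210)))
    print(s['t'],np.round(s['tool_pos'],3),np.round(s['force'],1))
    cv2.imwrite(f'pics/spin{i}.png',c['color'])
cv2.imwrite('pics/spinA.png',np.vstack([np.hstack(ims[:2]),np.hstack(ims[4:6])]))
E
```

```text
t: 15.15
tool_pos: [0.4861, -0.0445, 0.1584]
orientation: [1.321, 2.845, 0.003]
force: [0.4, -0.3, 0.6]
opening: 0.0005
15.2 [ 0.49  -0.045  0.166] [1.8 0.2 5.5]
15.25 [ 0.49  -0.045  0.163] [0.  0.8 0.4]
15.3 [ 0.489 -0.045  0.16 ] [ 0.1 -0.5 -1.7]
15.35 [ 0.487 -0.045  0.157] [-0.6 -0.5 -0.6]
15.4 [ 0.486 -0.045  0.156] [ 0.3  0.2 -0.1]
15.45 [ 0.486 -0.045  0.155] [ 1.3 -0.   0.9]
15.5 [ 0.485 -0.045  0.154] [-0.1  0.   0.3]
15.55 [ 0.485 -0.045  0.154] [-0.2 -0.6 -0.1]
```

View pics/spinA.png

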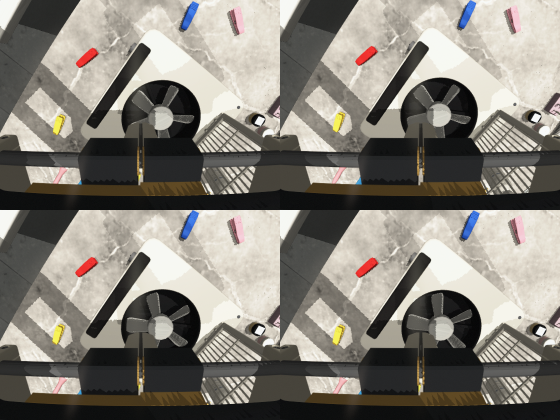

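The fan is turning in the frames. I'll measure its speed from the five-fold phase.

```bash
cat >> h.py <<'E'
H=np.array([.5400,-.0435])
def phase(c,lo=-60,hi=180):
    a=np.radians(np.arange(0,360,2)); tot=0
    g=cv2.cvtColor(c['color'],cv2.COLOR_BGR2GRAY).astype(float)
    for r in (.045,.052,.06):
        p=proj(c,np.c_[H[0]+r*np.cos(a),H[1]+r*np.sin(a),np.full(len(a),.047)])
        v=cv2.remap(g.astype(np.float32),p[:,0].astype(np.float32).reshape(1,-1),p[:,1].astype(np.float32).reshape(1,-1),cv2.INTER_LINEAR)[0]
        tot=tot+np.clip(v,0,150)
    tot-=tot.mean(); z=(tot*np.exp(-5j*a)).sum()
    return -np.degrees(np.angle(z))/5, abs(z)/np.abs(tot).sum()   # blade angle mod 72
E
python3 - <<'E'
from h import *
P=[]
for i in range(12):
    c=robot.read_camera('scene' if i>=9 else 'wrist'); t=robot.read_state()['t']; p,q=phase(c); P.append((t,p)); print(round(t,2),round(p,1),round(q,2))
E
```

```text
15.6 -29.4 0.51
15.65 -35.8 0.48
15.7 28.5 0.43
15.75 20.9 0.42
15.8 13.7 0.44
15.85 6.9 0.44
15.9 0.5 0.46
15.95 -6.0 0.48
16.0 -11.5 0.51
16.05 -17.7 0.42
16.1 -23.0 0.4
16.15 -28.1 0.42
```

The fan spins clockwise by itself at about 2.3 rad/s at t=15.7, slowing smoothly. While it runs down I go up and over to stand behind the grille, without touching it.

```bash
python3 -m pendant '[{"delta_pos":[0,0,-0.05],"spin":0},{"delta_pos":[0,0,-0.1],"spin":0},{"delta_pos":[0,0,-0.14],"spin":0},{"delta_pos":[0,0,-0.14],"spin":0},{"delta_pos":[-0.02,0.03,-0.14],"spin":-0.1},{"delta_pos":[-0.045,0.06,-0.14],"spin":-0.2},{"delta_pos":[-0.07,0.09,-0.14],"spin":-0.3},{"delta_pos":[-0.09,0.12,-0.14],"spin":-0.4},{"delta_pos":[-0.111,0.15,-0.14],"spin":-0.5},{"delta_pos":[-0.111,0.15,-0.14],"spin":-0.64}]' 
python3 -m pendant '[{"delta_pos":[0,0,0],"spin":-0.13},{"delta_pos":[0,0,0],"spin":-0.26},{"delta_pos":[0,0,0],"spin":-0.26}]'
python3 - <<'E'
from h import *
s,R=axes();print(np.round(s['tool_pos'],4),np.round(R,3).tolist(),s['q'])
for i in range(4):
    n='scene' if i%2==0 else 'side'
    c=snap(n,f'{n}15_{i}.png'); t=robot.read_state()['t'];p,q=phase(c);print(n,round(t,2),round(p,1),round(q,2))
    if i>1: marks(n,c,['grille_edge'])
print('bottle',back(c,[[396,245]],0))
E
```

```text
t: 17.15
tool_pos: [0.6745, -0.0335, 0.2911]
orientation: [-0.354, -3.119, -0.001]
force: [-0.8, -0.2, -0.4]
opening: 0.0004
t: 17.45
tool_pos: [0.6743, -0.0334, 0.2894]
orientation: [0.057, -3.137, -0.002]
force: [0.3, -1.0, 0.3]
opening: 0.0004
[ 0.6743 -0.0334  0.2894] [[-0.999, -0.036, -0.004], [-0.036, 0.999, 0.001], [0.004, 0.001, -1.0]] [-1.25668309e-01  3.27302771e-01  1.08863481e+00  3.92323362e-04
  1.73006220e+00 -1.73272791e+00]
scene 17.5 6.3 0.38
side 17.55 12.8 0.21
scene 17.6 1.5 0.37
  scene grille_edge 0.92 [ 0.638 -0.036  0.247] [314. 125.]
side 17.7 8.0 0.2
  side grille_edge 0.89 [ 0.639 -0.037  0.25 ] [334. 144.]
bottle [[ 0.78636419 -0.10444969  0.        ]]
```

View pics/side15_3.png

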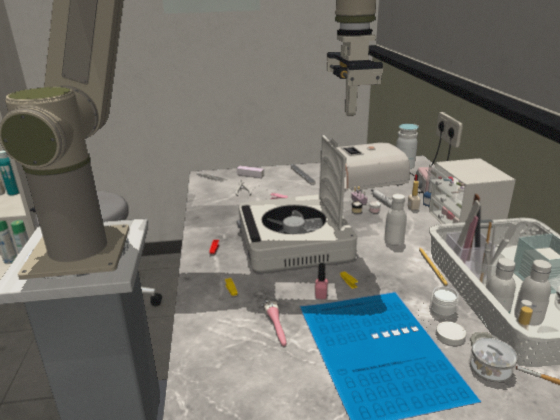

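The fan is still turning slowly (about 0.8 rad/s at 17.6 s), and the finger is behind the grille and clear of it. I'll lower behind it and wait.

```bash
python3 -m pendant '[{"delta_pos":[0,0,0.03],"spin":0},{"delta_pos":[0,0,0.06],"spin":0},{"delta_pos":[0,0,0.085],"spin":0},{"delta_pos":[0,0,0.094],"spin":0},{"delta_pos":[0,0,0.094],"spin":0},{"delta_pos":[0,0,0.094],"spin":0},{"delta_pos":[0,0,0.094],"spin":0},{"delta_pos":[0,0,0.094],"spin":0},{"delta_pos":[0,0,0.094],"spin":0},{"delta_pos":[0,0,0.094],"spin":0}]'
python3 - <<'E'
from h import *
for i in range(8):
    c=robot.read_camera('scene'); t=robot.read_state()['t'];p,q=phase(c);print(round(t,2),round(p,2),round(q,2))
print(robot.read_state()['tool_pos'],robot.read_state()['force'])
E
python3 -m pendant '[{"delta_pos":[0,0,0],"spin":0},{"delta_pos":[0,0,0],"spin":0},{"delta_pos":[0,0,0],"spin":0},{"delta_pos":[0,0,0],"spin":0},{"delta_pos":[0,0,0],"spin":0},{"delta_pos":[0,0,0],"spin":0},{"delta_pos":[0,0,0],"spin":0},{"delta_pos":[0,0,0],"spin":0},{"delta_pos":[0,0,0],"spin":0},{"delta_pos":[0,0,0],"spin":0}]'
python3 - <<'E'
from h import *
for i in range(4):
    c=robot.read_camera('scene'); t=robot.read_state()['t'];p,q=phase(c);print(round(t,2),round(p,2),round(q,2))
E
```

```text
t: 18.75
tool_pos: [0.6745, -0.0335, 0.1979]
orientation: [0.051, -3.14, -0.001]
force: [0.3, 0.6, -0.6]
opening: 0.0005
18.8 -35.42 0.37
18.85 35.18 0.36
18.9 34.81 0.36
18.95 34.84 0.36
19.0 34.56 0.36
19.05 32.71 0.36
19.1 32.06 0.35
19.15 31.93 0.35
[ 0.67426772 -0.03345667  0.19726902] [-0.6327848   0.07172606  0.04182619]
t: 20.15
tool_pos: [0.6743, -0.0335, 0.1973]
orientation: [0.051, -3.139, -0.001]
force: [0.4, 0.4, -0.8]
opening: 0.0005
20.2 31.35 0.38
20.25 31.38 0.37
20.3 31.39 0.37
20.35 31.37 0.38
```

The fan came to rest at about 19.2 s (phase constant at 31.4° afterwards), some 4 s after the finger left it. Next I swing the grille, first half.

```bash
python3 -m pendant '[{"delta_pos":[0.01,0,0],"spin":0},{"delta_pos":[0.02,0,0],"spin":0},{"delta_pos":[0.03,0,0],"spin":0},{"delta_pos":[0.042,0,0.001],"spin":0},{"delta_pos":[0.057,0,0.003],"spin":0},{"delta_pos":[0.071,0,0.006],"spin":0},{"delta_pos":[0.085,0,0.01],"spin":0},{"delta_pos":[0.099,0,0.0155],"spin":0},{"delta_pos":[0.099,0,0.0155],"spin":0}]'
python3 - <<'E'
from h import *
s,R=axes();print(np.round(s['tool_pos'],4),s['force'])
c=robot.read_camera('side');marks('side',c,['grille_edge'])
cv2.imwrite('pics/d16.png',cv2.resize(c['color'][80:280,210:410],None,fx=4,fy=3,interpolation=cv2.INTER_CUBIC))
E
```

```text
t: 21.25
tool_pos: [0.574, -0.0366, 0.1814]
orientation: [0.05, -3.138, -0.001]
force: [0.3, 0.2, -0.7]
opening: 0.0005
[ 0.574  -0.0366  0.1814] [ 0.33838527  0.19771948 -0.7455955 ]
  side grille_edge 0.69 [ 0.55  -0.044  0.231] [297. 155.]
```

View pics/d16.png

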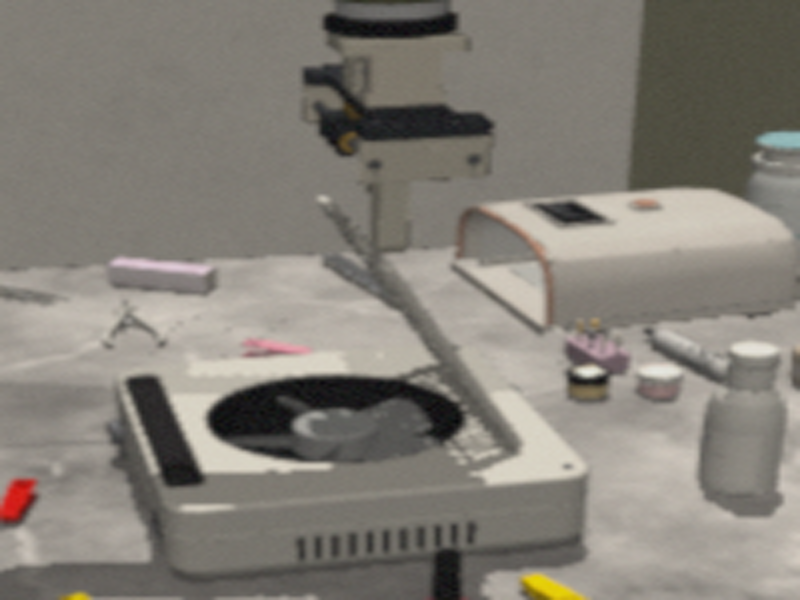

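The grille follows as computed: the finger is on its outer face and the angle is about 1.05 rad. Now the second half.

```bash
python3 -m pendant '[{"delta_pos":[0.012,0,0.007],"spin":0},{"delta_pos":[0.024,0,0.015],"spin":0},{"delta_pos":[0.035,0,0.025],"spin":0},{"delta_pos":[0.0455,0,0.035],"spin":0},{"delta_pos":[0.055,0,0.047],"spin":0},{"delta_pos":[0.0625,0,0.059],"spin":0},{"delta_pos":[0.069,0,0.072],"spin":0},{"delta_pos":[0.0745,0,0.086],"spin":0},{"delta_pos":[0.078,0,0.1],"spin":0},{"delta_pos":[0.08,0,0.107],"spin":0}]'
python3 - <<'E'
from h import *
s,R=axes();print(np.round(s['tool_pos'],4),s['force'])
c=robot.read_camera('side');marks('side',c,['grille_edge'])
cv2.imwrite('pics/d17.png',cv2.resize(c['color'][80:280,210:410],None,fx=4,fy=3,interpolation=cv2.INTER_CUBIC))
E
```

```text
t: 22.35
tool_pos: [0.4947, -0.039, 0.0737]
orientation: [0.051, -3.138, -0.002]
force: [0.1, 0.7, -0.5]
opening: 0.0003
[ 0.4947 -0.039   0.0737] [ 0.11467027  0.68035213 -0.49727234]
  side grille_edge 0.73 [ 0.458 -0.051  0.105] [261. 208.]
```

View pics/d17.png

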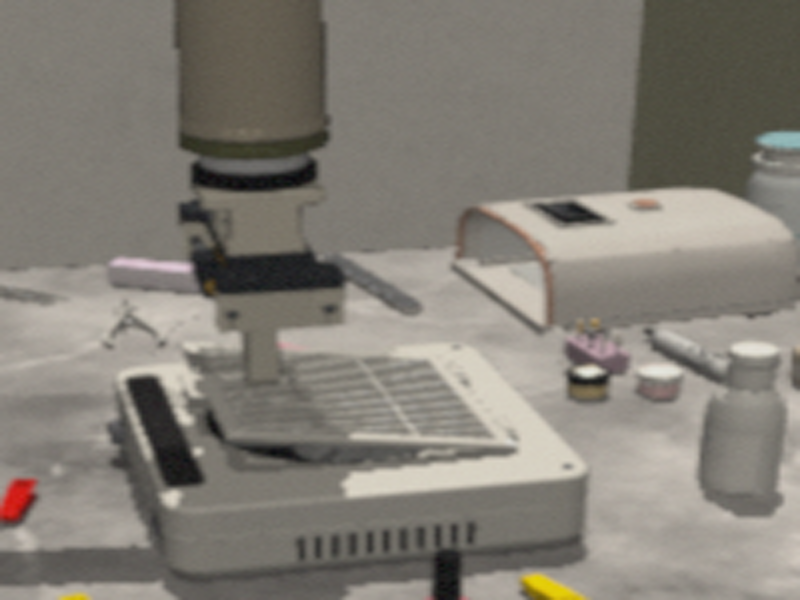

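Nearly down. I press the rest in small steps until the force rises.

```bash
python3 -m pendant '[{"delta_pos":[0.001,0,0.005],"spin":0},{"delta_pos":[0.002,0,0.01],"spin":0},{"delta_pos":[0.002,0,0.015],"spin":0},{"delta_pos":[0.002,0,0.018],"spin":0},{"delta_pos":[0.002,0,0.018],"spin":0}]'
python3 -m pendant '[{"delta_pos":[0,0,0.002],"spin":0},{"delta_pos":[0,0,0.002],"spin":0},{"delta_pos":[0,0,0.002],"spin":0}]'
python3 - <<'E'
from h import *
c=robot.read_camera('side');marks('side',c,['grille_edge'])
E
```

```text
t: 22.95
tool_pos: [0.492, -0.0389, 0.0554]
orientation: [0.05, -3.137, -0.002]
force: [-0.3, 0.7, 0.1]
opening: 0.0006
t: 23.25
tool_pos: [0.492, -0.0389, 0.0535]
orientation: [0.05, -3.137, -0.002]
force: [-0.0, -0.2, -0.8]
opening: 0.0009
  side grille_edge 0.66 [ 0.453 -0.051  0.081] [259. 217.]
```

```bash
for i in 1 2; do python3 -m pendant '[{"delta_pos":[0,0,0.001],"spin":0},{"delta_pos":[0,0,0.002],"spin":0},{"delta_pos":[0,0,0.002],"spin":0}]'; done
```

```text
t: 23.65
tool_pos: [0.492, -0.0389, 0.0514]
orientation: [0.05, -3.137, -0.002]
force: [-0.8, -0.0, -0.0]
opening: 0.0004
t: 23.95
tool_pos: [0.4919, -0.0389, 0.0492]
orientation: [0.05, -3.136, -0.002]
force: [-0.2, -0.6, -0.2]
opening: 0.0005
```

```bash
python3 -m pendant '[{"delta_pos":[0,0,0.001],"spin":0},{"delta_pos":[0,0,0.002],"spin":0},{"delta_pos":[0,0,0.002],"spin":0}]'
python3 -m pendant '[{"delta_pos":[0,0,0.001],"spin":0},{"delta_pos":[0,0,0.002],"spin":0},{"delta_pos":[0,0,0.002],"spin":0}]'
python3 - <<'E'
from h import *
c=robot.read_camera('side');marks('side',c,['grille_edge'])
cv2.imwrite('pics/d18.png',cv2.resize(c['color'][150:270,225:365],None,fx=5.7,fy=5,interpolation=cv2.INTER_CUBIC))
E
```

```text
t: 24.25
tool_pos: [0.4917, -0.0388, 0.047]
orientation: [0.05, -3.136, -0.002]
force: [0.5, -0.6, 0.6]
opening: 0.0004
t: 24.55
tool_pos: [0.4919, -0.0389, 0.0466]
orientation: [0.051, -3.136, -0.002]
force: [-8.7, 0.3, 15.0]
opening: 0.0004
  side grille_edge 0.76 [ 0.453 -0.051  0.071] [259. 220.]
```

View pics/d18.png

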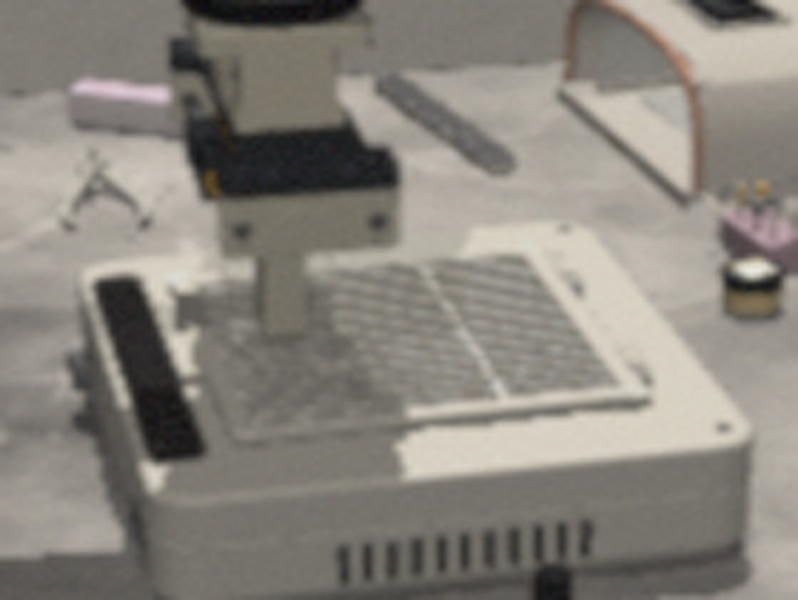

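Force rose sharply to 15 N and the grille lies flat. I lift away and check everything.

```bash
python3 -m pendant '[{"delta_pos":[0,0,-0.01],"spin":0},{"delta_pos":[0,0,-0.04],"spin":0},{"delta_pos":[0,0,-0.08],"spin":0},{"delta_pos":[0,0,-0.12],"spin":0},{"delta_pos":[0,0,-0.16],"spin":0},{"delta_pos":[0,0,-0.16],"spin":0},{"delta_pos":[0,0,-0.16],"spin":0}]'
python3 - <<'E'
from h import *
L=['grille_edge','soak_clip','dust_brush','polish_bottle','nippers']
print(robot.read_state()['force'])
for n in ['side','scene']:
    c=snap(n,n+'19.png');marks(n,c,L)
    if n=='side':cv2.imwrite('pics/d19.png',cv2.resize(c['color'][150:330,200:400],None,fx=4,fy=3.3,interpolation=cv2.INTER_CUBIC))
c=snap('wrist','w19.png');marks('wrist',c,['grille_edge'])
E
```

```text
t: 25.35
tool_pos: [0.4937, -0.0393, 0.2081]
orientation: [0.051, -3.139, -0.001]
force: [-0.0, -0.1, -0.4]
opening: 0.0003
[-0.00575374 -0.07664174 -0.37410665]
  side grille_edge 0.92 [ 0.453 -0.049  0.074] [259. 219.]
  side soak_clip 0.65 [ 0.371 -0.23  -0.002] [231. 291.]
  side soak_clip 0.57 [0.536 0.223 0.   ] [279. 198.]
  side soak_clip 0.53 [ 0.631 -0.241 -0.001] [349. 282.]
  side dust_brush 0.94 [ 0.456 -0.356 -0.003] [276. 325.]
  side polish_bottle 0.73 [ 0.557 -0.279 -0.003] [319. 297.]
  side nippers 0.61 [ 0.428  0.313 -0.004] [242. 190.]
  side nippers 0.41 [ 0.536 -0.045 -0.001] [293. 242.]
  scene grille_edge 0.97 [ 0.451 -0.051  0.077] [277. 223.]
  scene grille_edge 0.18 [ 0.428  0.319 -0.   ] [160. 198.]
  scene soak_clip 0.75 [ 0.374 -0.229 -0.001] [324. 296.]
  scene soak_clip 0.5 [ 0.63  -0.241 -0.001] [377. 233.]
  scene soak_clip 0.5 [ 0.339 -0.051 -0.002] [251. 274.]
  scene dust_brush 0.55 [ 0.456 -0.355 -0.004] [390. 297.]
  scene polish_bottle 0.71 [ 0.449 -0.047  0.072] [275. 224.]
  scene polish_bottle 0.66 [ 0.562 -0.28  -0.002] [379. 255.]
  scene nippers 0.74 [0.429 0.318 0.004] [160. 197.]
  wrist grille_edge 0.96 [ 0.458 -0.046  0.073] [275. 167.]
```

View pics/d19.png

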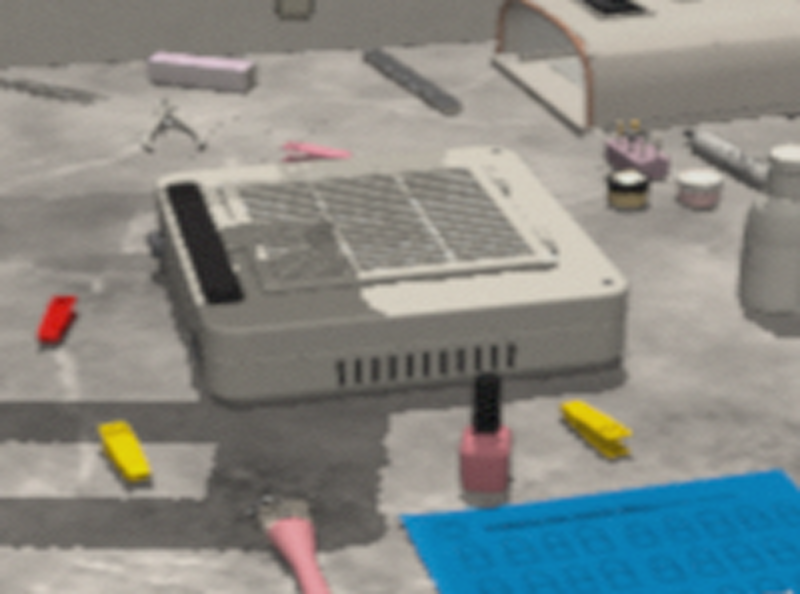

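View pics/scene19.png

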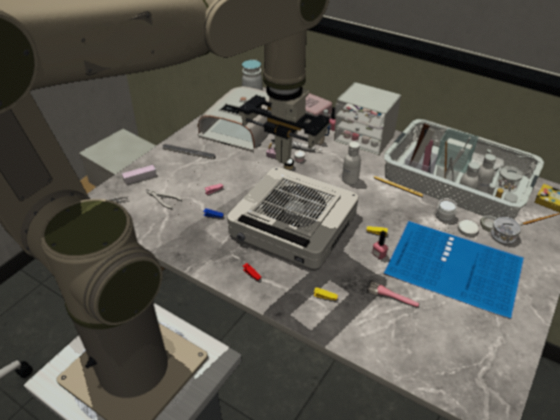

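The grille lies flat (edge at z ≈ 0.074 m against the required 0.073 m). The pink clip is on the table at scene pixel (214,189), the brush, bottle and nippers are where they were, and the arm is clear. Handing in.

```bash
python3 -c "
from plant import robot
print(robot.close_job())"
```

```text
the job is handed in; nothing more can be done
None
```

The job is handed in at about 25.5 s, with every step done in the order asked; no verdict is reported.

- **Clip:** I lifted the pink clip off the hub and laid it on clear table at about (0.53, 0.22). The first grasp closed empty above it. The fingertips really end about 20–25 mm short of the reported TCP, so I allowed for that in every later move.
- **Fan:** I pushed one blade clockwise with a fingertip and lifted away. About 0.6 s later it measured 2.3 rad/s, and it came to rest about 4 s after the finger left. Four readings one second later showed no movement. I did not measure its speed at the moment of release.
- **Grille:** I folded it down with the fingertip, starting only after the fan had stopped. At the stop the wrist force rose to about 15 N, mostly downward press. After I lifted off, the free edge stayed at 0.073–0.077 m against the nominal 0.073 m.
- **Last checks:** The brush, bottle and nippers were within measuring error (up to about 5 mm) of where they started. The arm was clear of everything. The scene network did not list the moved clip in its top three at the end, but the side camera and the picture both show it on the table. It also gave one false low-rank "bottle" on the grille, and nothing like it shows in the picture.

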